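Turn the swatch leaf over the rings and snap it flat

ROBOT

A 6-joint arm with a two-finger parallel gripper is mounted at the origin on a cart in front of the work surface, level with it; the furniture and walls round the work are solid. World frame = base frame: x ahead of the robot, y to its left, z up, the work surface at z = 0. Lengths are in m, angles in rad, forces in N, time in s.
With the tool pointing down it reaches from about 0.3 to 0.775 m from the base axis. Payload 14.6 kg.
Tool frame: the origin (TCP) lies at the centre of the arm's flange, where the gripper is bolted on; the fingertips stand 199 mm ahead of it and the grasp point (between the pads) lies 180 mm ahead of it; z points along the fingers, y is the line along which they close (so a half turn about z gives the same grasp; the last joint's range is limited). The gripper opens to 94 mm and grips with 3 to 60 N. Pads are 16 mm wide; open, the fingers measure 119 mm over their backs; the gripper's body (75 mm by 177 mm) begins 78 mm behind the grasp point.
Start: joints at [-1.298, 0.3, 1.521, -0, 1.321, -0.067], TCP at [0.183, -0.519, 0.405] pointing down, gripper open.
Joint ranges: [-3.03, 3.03], [-0.79, 2.21], [0.23, 2.52], [-1.04, 4.18], [0, 3.07], [-2.55, 2.55]. Speed limits (rad/s): [2.22, 2.22, 2.57, 3.14, 3.14, 3.14].

INTERFACE

Orientations are given as [roll, pitch, yaw] about the fixed x, y, z axes, in that order (R = Rz(yaw) Ry(pitch) Rx(roll)).
In Python, from station import ctrl gives the robot as it stands. The module is installed in compiled form; this text tells all that it offers.
- The arm moves only by the tool servo_tool, never from a script. Its argument "motion" is a list of rows, each a list of 5 numbers: the closure, from 0 (fully open) to 1 (shut), then the shift along the world's x, y, z in cm, then the turn about the world's z in degrees. A call has 1 to 20 rows; each row is the pose to reach, as a shift and turn from the pose commanded when the call began; what a row does not reach only later rows make up. A row lasts 1/8 s, in which the tool goes at most 62.5 mm and 10.7 degrees, less where a joint would pass 70% of its speed; a pose out of reach is approached as far as the arm can. A call with a gripper value outside its range is refused whole. The fingers move at their own pace and stop on an object; "squeeze" is the grip in N (left out, the last holds). Time passes only in rows, so rows that repeat a pose let the fingers close. It gives the time, the measured TCP pose, the force, the opening and the grip force at its end, in the units of the state.
- ctrl.get_obs(): the state, without advancing time (a new reading comes with each control period).
- ctrl.camera(name): name is "scene" or "top" or "wrist"; returns a dict with "image" (420x560x3 uint8, red, green, blue), "fx", "fy", "cx", "cy" (pixels), "camera_from_world" (4x4, takes a point from world to camera coordinates); the wrist camera has in their place "hand_eye" (4x4, takes a point from camera to tool coordinates, whose origin is the TCP and whose axes are the flange's). Camera axes: x right, y up, looking along -z (the intrinsics and any distortion apply to the point x, -y, -z); pixel columns grow to the right and rows downward; lengths in m; the calibration is good to about 2 mm. The wrist camera is an equidistant fisheye: a pixel r from the principal point sees the ray r / f radians off the axis. A picture is of the moment at which its call begins: read the wrist's pose just before it. There is no depth.
- ctrl.hand_in(): hands the job in; it is judged then, once.
The state is a dict: "time_s": time; "qpos": joint angles; "joint_vel": joint speeds; "tau": joint torques, N m; "ee_pos": TCP position; "eef_rot": TCP orientation; "force": force on the tool from outside, world axes, zero at the start; "moment": the same for the moment, N m; "grip_width": finger opening in m; "grip_force": force on a finger pad.
Only numpy, scipy, OpenCV 4.12 (cv2) and the standard library are available. Lean on these libraries where they do the work, as an engineer would, in place of code of your own. Each camera call takes 0.05 s, during which the arm holds its last target. There are 200 camera calls.

TASK

Turn the white swatch leaf over the stand's two rings to the other side, so that its bare-metal samples face up, and press it down until both spring clips have snapped over its edges and it lies flat. Lower it under control, never letting it drop, and do not force the leaf against its rings or its bed; leave everything else on the table where it is.

Things in the scene. Friction and masses are not known exactly. Their poses are not given: they have to be found in the camera images.
- stand: grey ring stand (a low ring binder), fixed to the table: bed 120 mm along its x (the spine) by 150 mm along its y, 32 mm high; origin at the centre of its underside, z up. The leaf starts on its -y half and is to end on its +y half. Two 26 mm ledges for the clips widen it to x = -85 and +85 mm at y = 40 to 80 mm, 20 mm high
- leaf: loose stiff white leaf, 4 mm thick, 120 mm wide along its x, about 90 g, hung on the rings by two holes with 2 to 3 mm play. Origin on its hole line, on the underside; z points out of the painted-colour face (up at the start, down when turned). It reaches from y = +9 to -120 mm; a red round bar is its free edge. Metal samples (silver, brass, copper, dark) are on the other face
- leaf_window (a point): centre of the open window in the leaf next to the red bar: 66 mm along the leaf's x, 50 mm along its y (y = -60 to -110 mm), right through, so that a finger can pass beside the bar. Window and bar overhang the bed: below them is only the bare table, about 32 mm down
- leaf_bar (a point): centre of the leaf's red grip bar: round, 10 mm diameter, 120 mm long, parallel to the leaf's and stand's x, 115 mm from the hole line. It can turn between flat pads. In the stand frame it starts at (0, -133, 34) mm and ends at (0, +133, 34) mm; with the leaf upright it is about 160 mm above the table
- leaf_holes (a point): mid-point of the leaf's hole line, half-way through its thickness; the holes slide along the rings as the leaf is turned (from y = -18 to y = +18 mm in the stand frame)
- ring_mid (a point): centre of the two closed steel rings, 34 mm above the stand's origin. They are fixed arches of 4 mm rod in the stand's y-z plane at its x = -45 and +45 mm, 18 mm in radius, from y = -18 over the top (52 mm above the table) to y = +18 mm
- clip_near_toe (a point): toe of the spring clip on the stand's -x side of the +y half (20 mm wide along y, centred 60 mm from the spine). Closed, it overhangs the edge of a leaf lying home by 4 mm, some 2 mm above it. Above the toe a steel blade slopes up and outward by 25 degrees, to about 24 mm above the bed
- clip_far_toe (a point): the same on the +x side. A leaf only laid down rests on the two blades, its bar 20 to 30 mm too high. Pressed down on its plate between the two clips (about 6 to 14 N) it spreads them, then they snap back over it and the force falls away until it meets the bed (plate top 36 mm above the table). Pressing the bar instead only see-saws the leaf over the bed's edge
- clip_near (a joint): opening of the near (-x) clip, m: 0 closed; about 0.004 when the leaf's edge slips past the toe; then it springs back to 0
- clip_far (a joint): opening of the far (+x) clip, m, in the same way

How it is judged:
On the way:
1. the leaf stands upright on its rings (angle between leaf's own z axis and vertical between 1.25 and 1.9 rad and z of leaf_bar in the frame of stand above 0.11 m), for 0.1 s.
At the end, for the whole second after the job is handed in: the leaf lies at rest on the +y half of the stand, metal samples up, flat within about 4.5 degrees, its bar less than 42 mm above the table and more than 120 mm from the spine, and both clips are sprung back over its edges (within 1.5 mm of closed) (angle between leaf's own z axis and vertical above 3.06 rad and y of leaf_bar in the frame of stand above 0.12 m and value of joint each of clip_near, clip_far below 0.0015 m and z of leaf_bar in the frame of stand below 0.042 m and angular speed of leaf below 0.1 rad/s); the robot touches nothing.
It fails at once if the leaf is dropped or slammed (it turns faster than 6 rad/s) (angular speed of leaf above 6 rad/s).
It fails at once if the rings or the stand are strained (more than 120 N between leaf and stand) (contact force between leaf and stand above 120 N).
It fails at once if a loose bystander is moved more than 30 mm (distance of any of the_gel_tin, the_steel_cup, the_tape, the_nozzle, the_earplug_pot from where it was at the start of the episode above 0.03 m).
It also fails if it takes over 45 s, if anything falls off the work surface, if the arm or the gripper's body presses on something with over 40 N, if the wrist force passes 120 N, or if a joint passes its speed limit or range.

## Working session

There is one attempt and no reset: what is moved stays moved. The work goes in short steps, Python scripts to look and compute and a tool call to move; the robot and the scene stay as the last step left them, time stands still between calls to the robot, and variables do not carry over. Pictures are saved under pics/ and viewed, at most 10 in all, crops included, and the job is handed in when it is done.

Besides the shell and the picture viewer there is one more tool, called after ">>>" by a JSON object that holds its "method" and its "body". servo_tool: Moves the arm, as the interface text tells. Its arguments: {"type":"object","properties":{"motion":{"type":"array","items":{"type":"array","items":{"type":"number"}}},"squeeze":{"type":"number"}},"required":["motion"]}

```bash
mkdir -p pics; cat > h.py <<'E'
import numpy as np,cv2
from station import ctrl
def ray(c,u,v):
    M=np.linalg.inv(c["camera_from_world"]);d=np.array([(u-c["cx"])/c["fx"],-(v-c["cy"])/c["fy"],-1.])
    return M[:3,3],M[:3,:3]@d
def onz(c,u,v,z):
    o,d=ray(c,u,v);return o+d*(z-o[2])/d[2]
def proj(c,p):
    q=c["camera_from_world"]@np.append(p,1);return c["cx"]+c["fx"]*q[0]/-q[2],c["cy"]-c["fy"]*q[1]/-q[2]
def save(n,im):cv2.imwrite("pics/"+n+".png",im[:,:,::-1])
E
python3 - <<'E'
from h import *
for n in("top","scene"):
    c=ctrl.camera(n);im=c["image"];save(n+"0",im)
    h=cv2.cvtColor(im,cv2.COLOR_RGB2HSV)
    m=((h[...,0]<8)|(h[...,0]>172))&(h[...,1]>150)&(h[...,2]>80)
    k,l,s,ce=cv2.connectedComponentsWithStats(m.astype(np.uint8))
    for i in range(1,k):
        if s[i,4]>40:
            b=cv2.minAreaRect(np.argwhere(l==i)[:,::-1].astype(np.float32))
            print(n,s[i],ce[i],b,onz(c,*ce[i],.034))
    print(c["fx"],c["camera_from_world"])
print(ctrl.get_obs())
E
```

```text
top [ 41  55  31  15 175] [60.61142857 62.68      ] ((56.0, 62.0), (30.0, 14.0), 0.0) [0.88958188 0.54002546 0.034     ]
top [ 75  57  43  18 510] [99.1627451  65.23921569] ((96.5166015625, 64.46324157714844), (41.678794860839844, 15.406360626220703), 5.856013774871826) [0.88344515 0.44912084 0.034     ]
top [346 165  10  52 199] [350.31658291 190.55276382] ((350.13995361328125, 190.47999572753906), (51.618797302246094, 4.101219177246094), 81.8698959350586) [ 0.57888782 -0.13686786  0.034     ]
top [ 87 166  35  11 246] [104.36178862 171.1300813 ] ((104.03846740722656, 171.3076934814453), (7.814188003540039, 34.7297248840332), 82.87498474121094) [0.62469897 0.4181232  0.034     ]
top [472 255  20   8 122] [481.66393443 258.43442623] ((481.5693054199219, 258.4461975097656), (19.101348876953125, 6.449806213378906), 7.125016689300537) [ 0.42511666 -0.42235447  0.034     ]
385.08668555077406 [[-0.00581234 -0.99981672  0.01824121  0.01961307]
 [ 0.98525298 -0.00260632  0.17108413 -0.5398945 ]
 [-0.17100523  0.0189666   0.98508755 -0.80304923]
 [ 0.          0.          0.          1.     
[... 1084 characters left out ...]
    0.          1.        ]]
{'time_s': 0.1, 'qpos': array([-1.29758815e+00,  3.00436455e-01,  1.52155233e+00, -3.32756628e-06,
        1.32068322e+00, -6.66116809e-02]), 'joint_vel': array([ 0.00039503, -0.00090085, -0.00045605,  0.00209005, -0.00101958,
       -0.00279402]), 'tau': array([ 9.18320220e-04, -5.32643759e+01, -3.53284085e+01,  7.08856224e-02,
        2.34815438e-02, -6.51190044e-05]), 'ee_pos': array([ 0.18330694, -0.51852092,  0.40411738]), 'eef_rot': array([-3.14051548e+00, -6.86282490e-05,  3.39820651e-01]), 'force': array([ 0.17243195,  1.13782554, -0.78151827]), 'moment': array([ 0.03506691, -0.04291461,  0.02003313]), 'grip_force': 0.0, 'grip_width': 0.09361364188129001}
```

View pics/top0.png

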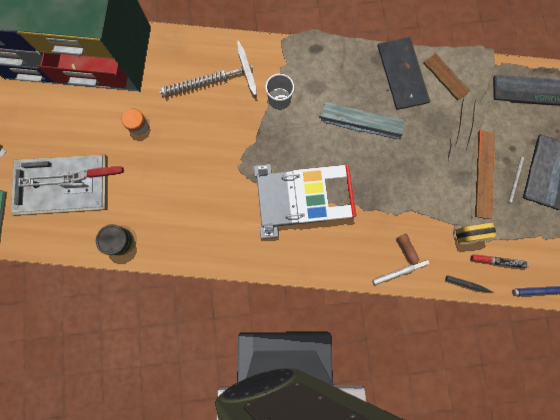

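View pics/scene0.png

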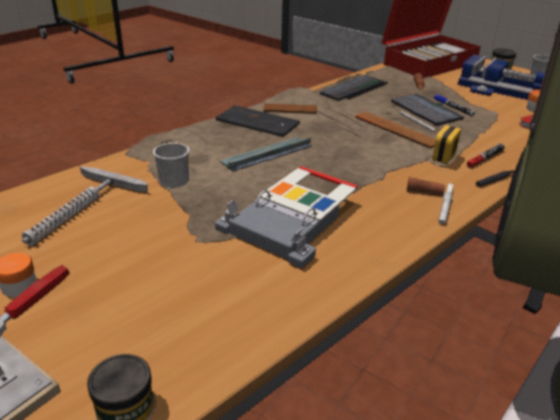

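The top view shows the leaf on its -y half (image right). The red bar runs (348,165)-(354,216), the clips are at (263,171) and (268,232), and the rings are near x≈293. The scene view agrees, and the way around the stand is clear. Next I get the bar's ends and yaw from both views.

```bash
python3 - <<'E'
from h import *
roi={"top":(335,155,370,225),"scene":(290,160,365,195)}
for n in roi:
    c=ctrl.camera(n);im=c["image"];x0,y0,x1,y1=roi[n]
    h=cv2.cvtColor(im,cv2.COLOR_RGB2HSV)
    m=((h[...,0]<8)|(h[...,0]>172))&(h[...,1]>130)&(h[...,2]>70)
    p=np.argwhere(m)[:,::-1];p=p[(p[:,0]>x0)&(p[:,0]<x1)&(p[:,1]>y0)&(p[:,1]<y1)]
    w=np.array([onz(c,u,v,.036)[:2] for u,v in p])
    mu=w.mean(0);_,_,V=np.linalg.svd(w-mu);d=V[0]*np.sign(V[0][0]);t=(w-mu)@d
    mu=mu+d*(t.max()+t.min())/2
    print(n,mu,"yaw",np.degrees(np.arctan2(d[1],d[0])),"len",np.ptp(t))
    th=np.arctan2(d[1],d[0]);o=mu+.133*np.array([-np.sin(th),np.cos(th)]);print("stand",o)
    R=np.array([[np.cos(th),-np.sin(th)],[np.sin(th),np.cos(th)]])
    for q in [(-45,0,52),(45,0,52),(-85,60,20),(85,60,20)]:
        print(q,proj(c,np.append(o+R@(np.array(q[:2])/1e3),q[2]/1e3)))
    k=4;cr=im[130:260,190:400]
    cr=cv2.resize(cr,None,fx=3.8,fy=3.8)
    for q in [(-45,0,52),(45,0,52),(-85,60,20),(85,60,20),(0,-133,34)]:
        u,v=proj(c,np.append(o+R@(np.array(q[:2])/1e3),q[2]/1e3));cr=cv2.circle(np.ascontiguousarray(cr),(int((u-190)*3.8),int((v-130)*3.8)),4,(255,0,255),1)
    save("chk_"+n,cr[:494,:798])
E
```

```text
top [ 0.57931461 -0.13631285] yaw 5.795380031713372 len 0.11852767960905464
stand [ 0.56588479 -0.00399264]
(-45, 0, 52) (np.float64(294.30376469059706), np.float64(214.778142106367))
(45, 0, 52) (np.float64(289.7722441753801), np.float64(174.97073431187607))
(-85, 60, 20) (np.float64(269.04114130950785), np.float64(237.21551642675092))
(85, 60, 20) (np.float64(261.6373325199835), np.float64(164.34524458201676))
scene [ 0.58047585 -0.13727825] yaw 6.243541170550414 len 0.12119389739927627
stand [ 0.56601146 -0.00506712]
(-45, 0, 52) (np.float64(309.4689133619082), np.float64(209.3696470881277))
(45, 0, 52) (np.float64(262.9914481579847), np.float64(191.76782481709728))
(-85, 60, 20) (np.float64(310.0945604927641), np.float64(253.51547761480086))
(85, 60, 20) (np.float64(221.67686450279086), np.float64(216.15284654036688))
```

View pics/chk_top.png

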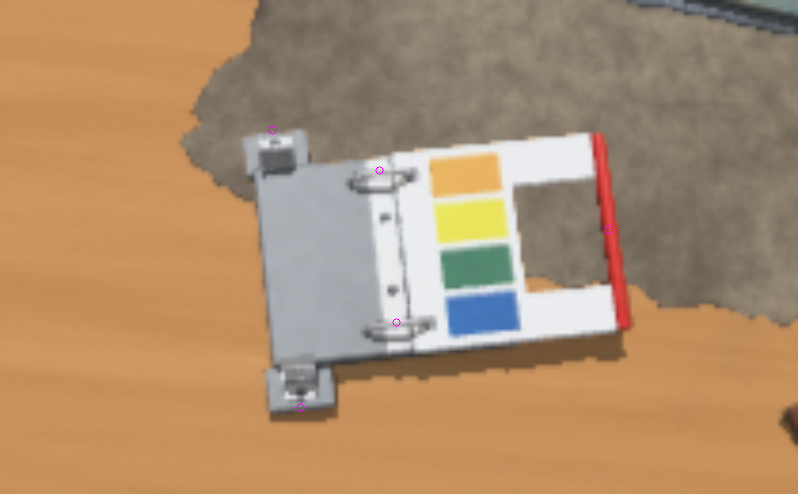

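The stand comes out at about (0.565, -0.004) with a yaw of 6°, and the predicted ring and clip points land within 2-5 mm. I'll move above the bar with the fingers half closed.

>>> {"method": "servo_tool", "body": {"motion": [[0.47,5,5,0,-5],[0.47,10,9.5,0,-10],[0.47,15,14.5,0,-13.5],[0.47,20,19,0,-13.5],[0.47,25,24,0,-13.5],[0.47,30,29,0,-13.5],[0.47,35,34,-2,-13.5],[0.47,39.5,38.2,-6,-13.5],[0.47,39.5,38.2,-10,-13.5],[0.47,39.5,38.2,-10,-13.5],[0.47,39.5,38.2,-10,-13.5],[0.47,39.5,38.2,-10,-13.5]], "squeeze": 12}}

```text
time_s: 1.7
ee_pos: [0.578, -0.1377, 0.3063]
eef_rot: [3.141, -0.002, 0.103]
force: [-0.2, -0.2, 0.6]
grip_width: 0.0494
grip_force: 0.0
```

```bash
python3 - <<'E'
from h import *
from scipy.spatial.transform import Rotation as Ro
o=ctrl.get_obs();c=ctrl.camera("wrist");im=c["image"];save("w1",im)
print({k:c[k] for k in c if k!="image"})
R=Ro.from_euler("xyz",o["eef_rot"]).as_matrix();T=c["hand_eye"]
h=cv2.cvtColor(im,cv2.COLOR_RGB2HSV)
m=((h[...,0]<8)|(h[...,0]>172))&(h[...,1]>130)&(h[...,2]>70)
k,l,s,ce=cv2.connectedComponentsWithStats(m.astype(np.uint8))
for i in range(1,k):
    if s[i,4]>100:
        p=np.argwhere(l==i)[:,::-1]-[c["cx"],c["cy"]];r=np.hypot(*p.T)+1e-9;a=r/c["fx"]
        d=np.stack([np.sin(a)*p[:,0]/r,-np.sin(a)*p[:,1]/r,-np.cos(a)],1)
        d=d@T[:3,:3].T@R.T;O=o["ee_pos"]+R@T[:3,3]
        w=(O+d*((.037-O[2])/d[:,2])[:,None])[:,:2]
        mu=w.mean(0);V=np.linalg.svd(w-mu,full_matrices=False)[2][0];V*=np.sign(V[0]);t=(w-mu)@V
        print(s[i],mu+V*(t.max()+t.min())/2,np.degrees(np.arctan2(V[1],V[0])),np.ptp(t))
print(o["ee_pos"],o["eef_rot"],o["grip_width"],o["time_s"],o["force"])
E
```

```text
{'fx': 325.19226210127806, 'fy': 325.19226210127806, 'cx': 281.1741271496302, 'cy': 215.71210040722434, 'hand_eye': array([[-6.18150315e-06,  9.70806987e-01,  2.39862033e-01,
         6.91767139e-02],
       [ 9.99997636e-01, -5.15561342e-04,  2.11243120e-03,
         9.99323711e-05],
       [ 2.17442656e-03,  2.39861479e-01, -9.70804688e-01,
         2.00499557e-02],
       [ 0.00000000e+00,  0.00000000e+00,  0.00000000e+00,
         1.00000000e+00]])}
[ 273  148   13  145 1574] [ 0.57885015 -0.1356588 ] 5.9688914689300985 0.1202379969018364
[ 0.57795919 -0.13765396  0.30632666] [ 3.14063413e+00 -1.89481867e-03  1.03113182e-01] 0.04935619610211743 1.7 [-0.18134592 -0.15410571  0.59741642]
```

View pics/w1.png

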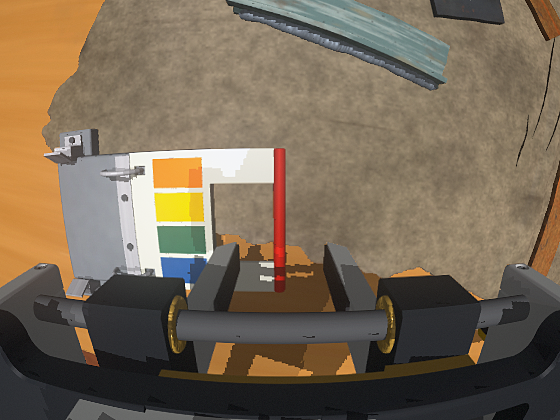

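The wrist view shows the bar upright at column 279 between the two fingers, and the left finger is over the window. Bar: (0.579, -0.136), yaw 6°, length 120 mm. I'll go down and grip.

>>> {"method": "servo_tool", "body": {"motion": [[0.47,0,0.1,-3,0],[0.47,0,0.1,-6,0],[0.47,0,0.1,-8,0],[0.47,0,0.1,-9.1,0],[0.47,0,0.1,-9.1,0],[0.7,0,0.1,-9.1,0],[0.85,0,0.1,-9.1,0],[1,0,0.1,-9.1,0],[1,0,0.1,-9.1,0],[1,0,0.1,-9.1,0],[1,0,0.1,-9.1,0]], "squeeze": 12}}

```text
time_s: 3.12
ee_pos: [0.5783, -0.1356, 0.2137]
eef_rot: [3.142, -0.0, 0.104]
force: [-0.1, 0.7, 0.3]
grip_width: 0.0095
grip_force: 12.0
```

>>> {"method": "servo_tool", "body": {"motion": [[1,0,0.1,1.1,0],[1,-0.05,0.4,2.3,0],[1,-0.05,0.65,3.4,0],[1,-0.1,1.0,4.5,0],[1,-0.15,1.4,5.5,0],[1,-0.2,1.95,6.55,0],[1,-0.25,2.55,7.5,0],[1,-0.35,3.25,8.4,0],[1,-0.35,3.25,8.4,0],[1,-0.35,3.25,8.4,0]]}}

```text
time_s: 4.38
ee_pos: [0.5747, -0.1031, 0.2974]
eef_rot: [-3.141, 0.0, 0.104]
force: [0.6, -0.0, -0.9]
grip_width: 0.0091
grip_force: 12.0
```

>>> {"method": "servo_tool", "body": {"motion": [[1,-0.1,0.75,0.85,0],[1,-0.15,1.6,1.6,0],[1,-0.25,2.5,2.3,0],[1,-0.35,3.45,2.9,0],[1,-0.45,4.45,3.45,0],[1,-0.6,5.5,3.85,0],[1,-0.7,6.6,4.25,0],[1,-0.8,7.7,4.45,0],[1,-0.95,8.8,4.6,0],[1,-1.05,10.0,4.65,0],[1,-1.05,10.0,4.65,0],[1,-1.05,10.0,4.65,0]]}}

```text
time_s: 5.88
ee_pos: [0.5643, -0.0031, 0.3439]
eef_rot: [-3.141, 0.0, 0.104]
force: [0.1, -0.7, -0.3]
grip_width: 0.0095
grip_force: 12.0
```

```bash
python3 - <<'E'
from h import *
im=ctrl.camera("scene")["image"];save("s2",cv2.resize(im[60:280,160:440],None,fx=2.5,fy=2.5))
E
```

```text
(no output)
```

View pics/s2.png

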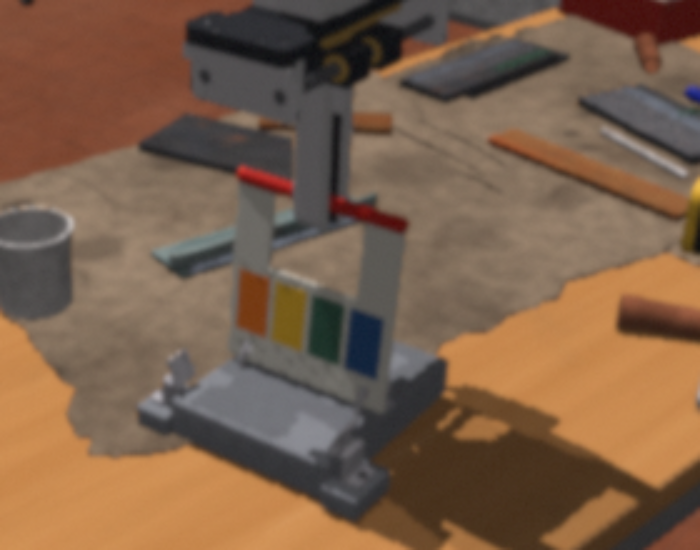

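The leaf stands upright, with the colour face toward the clips. I'll carry on down the far side.

>>> {"method": "servo_tool", "body": {"motion": [[1,-0.1,1.15,-0.05,0],[1,-0.25,2.25,-0.2,0],[1,-0.35,3.35,-0.45,0],[1,-0.45,4.45,-0.8,0],[1,-0.6,5.5,-1.25,0],[1,-0.7,6.5,-1.75,0],[1,-0.8,7.45,-2.4,0],[1,-0.9,8.35,-3.05,0],[1,-0.95,9.2,-3.85,0],[1,-1.05,9.95,-4.7,0],[1,-1.1,10.65,-5.6,0],[1,-1.2,11.25,-6.55,0],[1,-1.25,11.8,-7.55,0],[1,-1.3,12.2,-8.6,0],[1,-1.3,12.2,-8.6,0],[1,-1.3,12.2,-8.6,0]]}}

```text
time_s: 7.92
ee_pos: [0.5514, 0.1188, 0.2582]
eef_rot: [3.141, -0.0, 0.104]
force: [0.1, -0.3, -0.1]
grip_width: 0.0096
grip_force: 12.0
```

>>> {"method": "servo_tool", "body": {"motion": [[1,0,0.15,-0.5,0],[1,0,0.25,-1.0,0],[1,0,0.35,-1.4,0],[1,0,0.35,-1.4,0]]}}

```text
time_s: 8.43
ee_pos: [0.5513, 0.1225, 0.2438]
eef_rot: [3.142, 0.0, 0.104]
force: [0.5, 0.7, 0.1]
grip_width: 0.0094
grip_force: 12.0
```

>>> {"method": "servo_tool", "body": {"motion": [[1,0,0.1,-0.3,0],[1,0,0.1,-0.6,0],[1,0,0.1,-0.6,0]]}}

```text
time_s: 8.8
ee_pos: [0.5513, 0.1235, 0.238]
eef_rot: [-3.141, 0.0, 0.104]
force: [0.8, 0.5, 0.3]
grip_width: 0.0095
grip_force: 12.0
```

>>> {"method": "servo_tool", "body": {"motion": [[1,0,0.05,-0.2,0],[1,0,0.05,-0.4,0],[1,0,0.05,-0.4,0]]}}

```text
time_s: 9.18
ee_pos: [0.5513, 0.124, 0.234]
eef_rot: [-3.141, 0.0, 0.104]
force: [1.1, 0.5, 0.7]
grip_width: 0.0096
grip_force: 12.0
```

>>> {"method": "servo_tool", "body": {"motion": [[1,0,0,-0.2,0],[1,0,0,-0.3,0],[1,0,0,-0.3,0]]}}

```text
time_s: 9.55
ee_pos: [0.5513, 0.124, 0.2311]
eef_rot: [-3.142, 0.0, 0.104]
force: [0.1, 1.7, 1.1]
grip_width: 0.0095
grip_force: 12.0
```

```bash
python3 - <<'E'
from h import *
im=ctrl.camera("scene")["image"];save("s3",cv2.resize(im[110:290,170:400],None,fx=3,fy=3))
E
```

```text
(no output)
```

View pics/s3.png

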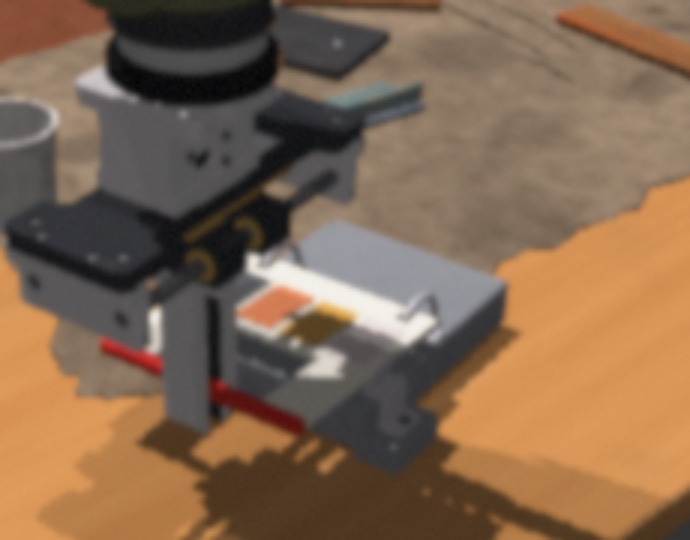

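The leaf lies metal side up, tilted and resting on the blades, with its bar about 51 mm above the table. I'll release, rise, then move the closed fingers over the plate at stand y ≈ 60.

>>> {"method": "servo_tool", "body": {"motion": [[0.85,0,0,0,0],[0.7,0,0,0,0],[0.5,0,0,0,0],[0.5,0,0,0,0],[0.5,0,0,2,0],[0.5,0,0,4.5,0],[0.5,0,0,7,0],[0.5,0,0,7,0]]}}

```text
time_s: 10.6
ee_pos: [0.5515, 0.124, 0.3027]
eef_rot: [-3.141, -0.003, 0.104]
force: [-0.3, -0.2, -0.2]
grip_width: 0.0475
grip_force: 0.0
```

```bash
python3 - <<'E'
from h import *
for n in("scene","top"):
    c=ctrl.camera(n);im=c["image"]
    h=cv2.cvtColor(im,cv2.COLOR_RGB2HSV)
    m=((h[...,0]<8)|(h[...,0]>172))&(h[...,1]>130)&(h[...,2]>50)
    for t in(.04,.052,.06):
        print(n,t,proj(c,[.551-.006+.06*0,.124,t]))
    k,l,s,ce=cv2.connectedComponentsWithStats(m.astype(np.uint8))
    for i in range(1,k):
        if s[i,4]>30 and 150<ce[i][0]<300 and 140<ce[i][1]<300:print(n,s[i],ce[i])
o=np.array([.5645,-.0045]);th=np.radians(6);print("press xy",o+.06*np.array([-np.sin(th),np.cos(th)]),ctrl.get_obs()["ee_pos"])
save("s4",cv2.resize(ctrl.camera("scene")["image"][110:290,170:400],None,fx=3,fy=3))
E
```

```text
scene 0.04 (np.float64(239.54740705588515), np.float64(247.1642828478635))
scene 0.052 (np.float64(239.42839305944838), np.float64(240.48418896969983))
scene 0.06 (np.float64(239.3479464482949), np.float64(235.96883001382182))
scene [203 222  68  33 450] [236.35111111 238.00666667]
top 0.04 (np.float64(234.23730512113056), np.float64(205.12772145203644))
top 0.052 (np.float64(233.66214107313806), np.float64(204.16684318006293))
top 0.06 (np.float64(233.2696488017614), np.float64(203.51113930427357))
press xy [0.55822829 0.05517131] [0.55114869 0.12390976 0.30039701]
```

View pics/s4.png

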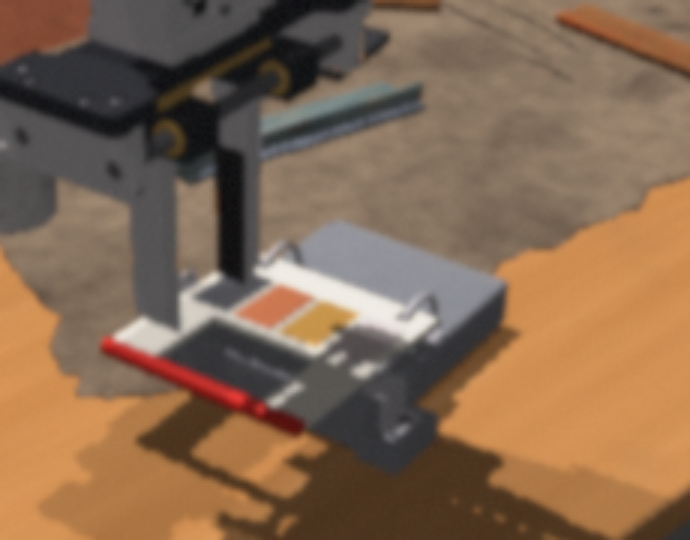

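The leaf rests tilted on the blades: metal samples up, bar 20 mm too high, rings at (283,250) and (425,300). I'll go to the press point.

>>> {"method": "servo_tool", "body": {"motion": [[1,0.3,-3,0,0],[1,0.7,-7,0,0],[1,0.7,-7,0,0],[1,0.7,-7,-2.5,0],[1,0.7,-7,-4.5,0],[1,0.7,-7,-4.5,0]], "squeeze": 20}}

```text
time_s: 11.5
ee_pos: [0.5579, 0.0547, 0.2543]
eef_rot: [-3.141, 0.004, 0.105]
force: [-0.1, -0.9, 0.4]
grip_width: 0.0005
grip_force: 0.0
```

>>> {"method": "servo_tool", "body": {"motion": [[1,0,0,-0.3,0],[1,0,0,-0.6,0],[1,0,0,-0.9,0],[1,0,0,-1.1,0],[1,0,0,-1.1,0]]}}

```text
time_s: 12.12
ee_pos: [0.5586, 0.054, 0.2461]
eef_rot: [3.142, -0.002, 0.104]
force: [0.1, 0.4, 5.4]
grip_width: 0.0005
grip_force: 2.9
```

>>> {"method": "servo_tool", "body": {"motion": [[1,0,0,-0.15,0],[1,0,0,-0.3,0],[1,0,0,-0.3,0]]}}

```text
time_s: 12.5
ee_pos: [0.5588, 0.054, 0.2437]
eef_rot: [3.142, -0.003, 0.104]
force: [0.1, 0.3, 11.0]
grip_width: 0.0004
grip_force: 5.3
```

>>> {"method": "servo_tool", "body": {"motion": [[1,0,0,-0.15,0],[1,0,0,-0.3,0],[1,0,0,-0.3,0]]}}

```text
time_s: 12.88
ee_pos: [0.5587, 0.0541, 0.2401]
eef_rot: [-3.141, -0.002, 0.104]
force: [1.3, 2.1, 7.1]
grip_width: 0.0005
grip_force: 3.5
```

>>> {"method": "servo_tool", "body": {"motion": [[1,0,0,-0.15,0],[1,0,0,-0.3,0],[1,0,0,-0.3,0]]}}

```text
time_s: 13.25
ee_pos: [0.5585, 0.054, 0.2365]
eef_rot: [-3.142, -0.001, 0.104]
force: [1.7, 1.5, 2.6]
grip_width: 0.0001
grip_force: 1.3
```

>>> {"method": "servo_tool", "body": {"motion": [[1,0,0,-0.1,0],[1,0,0,-0.2,0],[1,0,0,-0.2,0]]}}

```text
time_s: 13.62
ee_pos: [0.5585, 0.054, 0.2354]
eef_rot: [3.142, -0.002, 0.104]
force: [-2.8, 0.8, 14.1]
grip_width: 0.0004
grip_force: 7.3
```

>>> {"method": "servo_tool", "body": {"motion": [[1,0,0,-0.1,0],[1,0,0,-0.2,0],[1,0,0,-0.2,0]]}}

```text
time_s: 14.0
ee_pos: [0.5586, 0.054, 0.2352]
eef_rot: [3.141, -0.002, 0.104]
force: [-13.2, 0.5, 36.8]
grip_width: 0.0006
grip_force: 18.4
```

The force dropped to 2.6 N and then rose hard at a plate height of 36 mm, so the leaf is on its bed. I'll retreat and check.

>>> {"method": "servo_tool", "body": {"motion": [[1,0,0,2,0],[1,0,0,6,0],[1,0,0,11,0],[1,0,0,16,0],[1,0,-6,16,0],[1,0,-12,16,0],[1,0,-18,16,0],[1,0,-18,16,0],[1,0,-18,16,0]]}}

```text
time_s: 15.12
ee_pos: [0.5582, -0.1258, 0.3919]
eef_rot: [-3.141, 0.001, 0.104]
force: [0.2, 0.4, 0.1]
grip_width: 0.0009
grip_force: 0.0
```

```bash
python3 - <<'E'
from h import *
T={}
for n in("scene","top"):
    c=ctrl.camera(n);im=c["image"];h=cv2.cvtColor(im,cv2.COLOR_RGB2HSV)
    m=((h[...,0]<8)|(h[...,0]>172))&(h[...,1]>130)&(h[...,2]>50)
    k,l,s,ce=cv2.connectedComponentsWithStats(m.astype(np.uint8))
    print(n,proj(c,[.5505,.128,.036]),proj(c,[.5505,.126,.055]))
    for i in range(1,k):
        if s[i,4]>30 and 150<ce[i][0]<300 and 140<ce[i][1]<300:print(n,s[i],ce[i],onz(c,*ce[i],.036))
    if n=="scene":save("s5",cv2.resize(im[150:290,170:380],None,fx=3.8,fy=3.8))
print(ctrl.get_obs()["force"])
E
```

```text
scene (np.float64(234.9526419579334), np.float64(249.0530867792263)) (np.float64(235.6768278108834), np.float64(237.88166382119326))
scene [204 232  67  34 420] [236.42380952 248.71428571] [0.54949052 0.12597166 0.036     ]
top (np.float64(232.66718487626378), np.float64(203.01968526952956)) (np.float64(232.6375993195054), np.float64(201.44542366560665))
top [230 177   8  53 212] [233.98584906 203.25      ] [0.54997027 0.12505566 0.036     ]
[ 0.09626626 -0.16849144 -0.11372052]
```

View pics/s5.png

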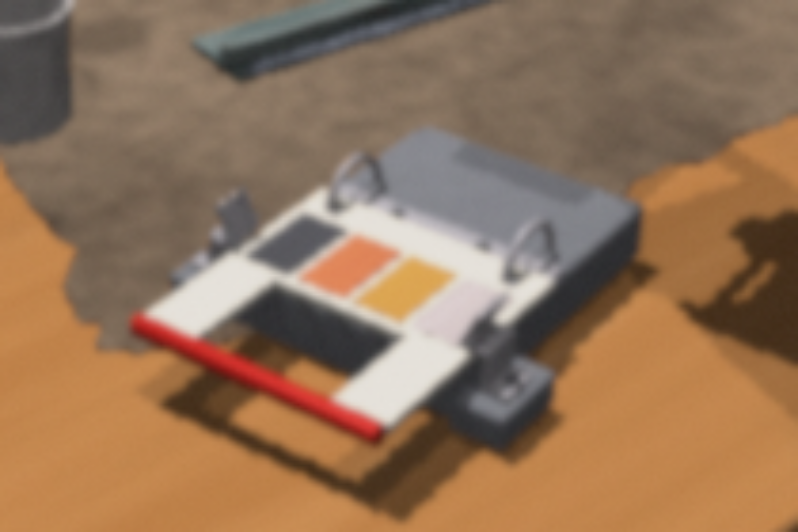

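The leaf lies flat with its samples up. Both views put the bar about 36 mm high and 130 mm from the spine, and the clip blades stand over both edges at (235,215) and (490,345).

```bash
python3 -c "
from station import ctrl
print(ctrl.hand_in())"
```

```text
the job is handed in; nothing more can be done
None
```

The leaf is turned over with its metal samples up, pressed flat with both clips snapped over its edges, and the job was handed in at about 15 s; no verdict was returned.

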